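Hold the flap's hinge leaf to the jamb leaf, ready for the pin

TASK

Pick up the loose hinge leaf that has two knuckles, bring it level to the three-knuckle leaf on the jamb block so that its two knuckles stand in the two gaps and the holes of all five knuckles line up for the pin, the two leaves opened out flat. Finish while holding it there, still in the gripper and not pressed hard against the jamb leaf, for someone else to push the pin through. Leave the spare three-knuckle leaf, the pin and everything else where they are.

Things in the scene. Friction and masses are not known exactly. Their poses are not given: they have to be found in the camera images.
- leaf: loose leaf to be held: aluminium plate 60 x 60 x 8 mm lying flat, TWO knuckles along one edge (tubes 16 mm across, 10 mm hole, 12 mm long, centred at y = -15 and +15 mm, undersides flush with the plate's), three dark screws; 0.12 kg. Origin: centre of the plate's underside. x from plate to knuckles, y along the knuckle axis, z up. Balanced when gripped across its width (y) at the origin
- leaf_bore (a point): middle of the loose leaf's hole axis: 40 mm ahead (x) of the leaf's origin, 8 mm above its underside; axes as the leaf's. In place, leaf_bore is at jamb_bore, the leaf's x, y, z axes point as the jamb's, and its underside is 45 mm above the worktop with nothing under it
- jamb: fixed grey block 58 x 74 mm on a steel foot plate 62 x 110 mm; its top, 45 mm above the worktop, carries a fixed aluminium leaf (plate 60 x 72 x 8 mm) whose three knuckles overhang the block on the robot's side. Origin: centre of the foot's underside, on the worktop. x from the knuckles to the block (away from the robot), y along the knuckle axis, z up
- jamb_bore (a point): middle of the jamb leaf's hole axis: 40 mm on the -x side of the jamb's origin, 53 mm above the worktop; axes as the jamb's. Knuckles as the loose leaf's, but three, centred at y = -30, 0, +30 mm, with two 18 mm gaps centred at y = -15 and +15 mm. The jamb plate's edge is 10 mm from the hole axis, so a knuckle in place stands 2 mm clear of it
- spare_leaf: spare loose leaf, NOT to be used: the same plate, but with THREE knuckles, centred at y = -24, 0 and +24 mm. Origin and axes as for the loose leaf. It and the right leaf may have changed places
- pin: steel hinge pin 6 mm thick, 90 mm long, with a 20 mm bent end, lying on the worktop; left alone. Origin at the middle of its length; x along it
- marker: blue and white felt marker 132 x 13 mm, lying; bystander
- forceps: steel forceps 153 x 16 mm, lying; bystander
- vial_a: glass vial with black cap, 24 mm across, 52 mm high; bystander

How it is judged:
By the outcome, as a careful person would: the job done as asked, in the order asked, and still so for the second after the job is handed in, while the arm keeps its last pose, push and grip.
It also fails if it takes over 35 s, if anything falls off the work surface, if the arm or the gripper's body presses on something with over 40 N, if the wrist force passes 120 N, or if a joint passes its speed limit or range.

ROBOT

A 7-joint arm with a two-finger parallel gripper is mounted at the origin on a cart in front of the work surface, level with it; the furniture and walls round the work are solid. World frame = base frame: x ahead of the robot, y to its left, z up, the work surface at z = 0. Lengths are in m, angles in rad, forces in N, time in s.
With the tool pointing down it reaches from about 0.375 to 0.925 m from the base axis. Payload 3.1 kg.
Tool frame: the origin (TCP) lies between the finger pads; the fingertips stand 19 mm ahead of it and the grasp point (between the pads) is the TCP; z points along the fingers, y is the line along which they close (so a half turn about z gives the same grasp; the last joint's range is limited). The gripper opens to 85 mm and grips with 20 to 120 N. Pads are 22 mm wide; open, the fingers measure 114 mm over their backs; the gripper's body (76 mm by 85 mm) begins 54 mm behind the grasp point. The pads swing forward as they close: fully open they stand 13 mm farther back than shut.
Start: joints at [1.081, 0.383, 0.044, 1.598, -0.018, 1.161, -0.05], TCP at [0.248, -0.601, 0.25] pointing down, gripper open.
Joint ranges: [-2.61, 2.61], [-0.41, 2.15], [-1.48, 1.57], [0, 2.5], [-1.57, 4.71], [0.05, 1.97], [-2.85, 2.85]. Speed limits (rad/s): [2.79, 2.79, 3.14, 3.14, 3.14, 3.14, 3.14].

INTERFACE

Orientations are given as a unit quaternion [x, y, z, w].
In Python, from bench import move_ptp, movel, move_j, move_gripper, pause, inverse_kinematics, read_camera, camera_params, MotionError, sign_off, look_for, tip_of, read_time_s, read_qpos, read_joint_vel, read_effort, read_eef_pos, read_tcp_rot, read_ft_force, read_ft_torque, read_finger_gap, read_grasp_force gives the robot as it stands. Calls block until the motion is done:
- move_ptp(position, orientation): joint-space move of the TCP to a pose.
- movel(position, orientation=None, speed=0.15): straight line of the TCP; orientation=None keeps the orientation; speed is the mean speed in m/s.
- move_j(angles): joint-space move.
- move_gripper(opening, effort=None): finger opening in m; effort is the grip in N (None keeps the last); returns when the fingers have stopped.
- pause(seconds).
- inverse_kinematics(position, orientation): joint angles nearest the present ones, or None.
- read_camera(name): name is "side" or "top"; returns the picture (480x640x3 uint8, red, green, blue); there is no depth.
- camera_params(name): a dict with "K" (3x3 intrinsics, pixels), "camera_from_world" (4x4, takes a point from world to camera coordinates). Camera axes: x right, y down, z forward; pixel columns grow to the right and rows downward; lengths in m; the calibration is good to about 2 mm. A picture is of the moment at which its call begins. camera_params takes no time and is no camera call.
A pose or a line that the arm cannot do raises MotionError and nothing moves.
- sign_off(): hands the job in; it is judged then, once.
Trained networks look in the newest picture that a camera, given by its name, has taken for a name from the list of things; names that differ only in an ending like _2 or _b are one class to them, and where a whole thing is asked for, a point or a joint stands for the part that bears it (a point fixed in the world has none). Each returns a list of dicts, best first, with "confidence" (0 to 1); they miss things now and then, are a little off and sometimes report something else, mostly with a low value. They report only what shows in the picture. A call takes as long as a camera call.
- look_for(camera, name): "at" ([column, row] in pixels, amid what is visible of it).
- tip_of(camera, name): "at" ([column, row] in pixels: a listed point, or the origin of a listed thing).
Readings, each from a call of its own:
- read_time_s(): time.
- read_qpos(): joint angles.
- read_joint_vel(): joint speeds.
- read_effort(): joint torques, N m.
- read_eef_pos(): TCP position.
- read_tcp_rot(): TCP orientation.
- read_ft_force(): force on the tool from outside, world axes, zero at the start.
- read_ft_torque(): the same for the moment, N m.
- read_finger_gap(): finger opening in m.
- read_grasp_force(): force on a finger pad.
Only numpy, scipy, OpenCV 4.12 (cv2) and the standard library are available. Lean on these libraries where they do the work, as an engineer would, in place of code of your own. Each camera call takes 0.05 s, during which the arm holds its last target. There are 200 camera calls.

## Working session

There is one attempt and no reset: what is moved stays moved. The work goes in short steps, each a Python script; the robot and the scene stay as the last script left them, time stands still between calls to the robot, and variables do not carry over. Pictures are saved under pics/ and viewed, at most 10 in all, crops included, and the job is handed in when it is done.

```bash
ls; mkdir -p pics
python3 - <<'E'
from bench import *
import cv2,numpy as np
for c in("side","top"):
    im=read_camera(c); cv2.imwrite(f"pics/{c}0.png",im[:,:,::-1])
    p=camera_params(c); print(c,np.round(p["K"],1).tolist(),np.round(p["camera_from_world"],4).tolist())
    for n in["leaf","leaf_bore","spare_leaf","jamb","jamb_bore","pin"]:
        print(n,[(np.round(d["at"],1).tolist(),round(d["confidence"],2)) for d in tip_of(c,n)[:3]])
print(read_time_s(),read_tcp_rot(),read_eef_pos())
E
```

```text
pics
side [[515.3, 0.0, 318.6], [0.0, 515.3, 234.7], [0.0, 0.0, 1.0]] [[0.9994, 0.0332, 0.0126, -0.6123], [0.0301, -0.606, -0.7949, -0.1477], [-0.0188, 0.7948, -0.6066, 1.1714], [0.0, 0.0, 0.0, 1.0]]
leaf [([277.8, 244.2], 0.78)]
leaf_bore [([299.2, 235.2], 0.78), ([351.0, 240.1], 0.5)]
spare_leaf [([260.2, 315.6], 0.87)]
jamb [([348.2, 239.4], 0.77), ([280.4, 244.1], 0.62)]
jamb_bore [([331.3, 216.2], 0.93)]
pin [([285.2, 268.7], 0.52)]
top [[565.3, 0.0, 321.3], [0.0, 565.3, 235.9], [0.0, 0.0, 1.0]] [[-0.0181, -0.9998, -0.0034, -0.304], [-0.9873, 0.0184, -0.1581, 0.6333], [0.1581, 0.0005, -0.9874, 0.8275], [0.0, 0.0, 0.0, 1.0]]
leaf [([272.9, 290.4], 0.84)]
leaf_bore [([270.1, 263.3], 0.65)]
spare_leaf [([393.4, 298.4], 0.78), ([268.9, 264.7], 0.71), ([399.6, 221.8], 0.55)]
jamb [([263.4, 212.1], 0.67)]
jamb_bore [([258.7, 230.0], 0.94)]
pin [([320.0, 280.4], 0.54)]
0.7 [9.80866910e-01 1.94679493e-01 1.84299807e-05 2.41197803e-06] [ 0.2482543  -0.6007371   0.25028356]
```

View pics/side0.png

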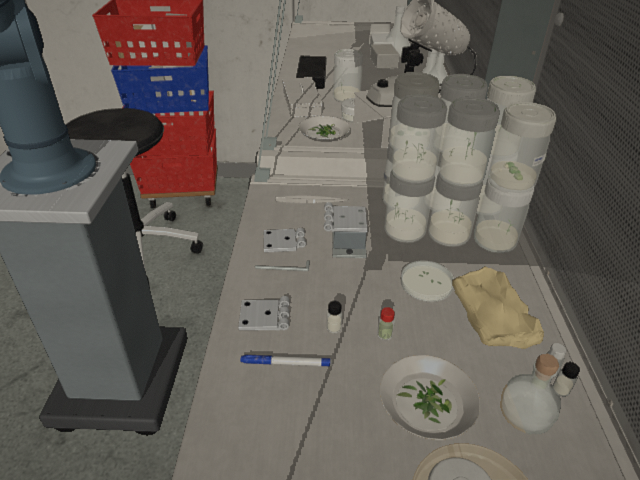

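View pics/top0.png

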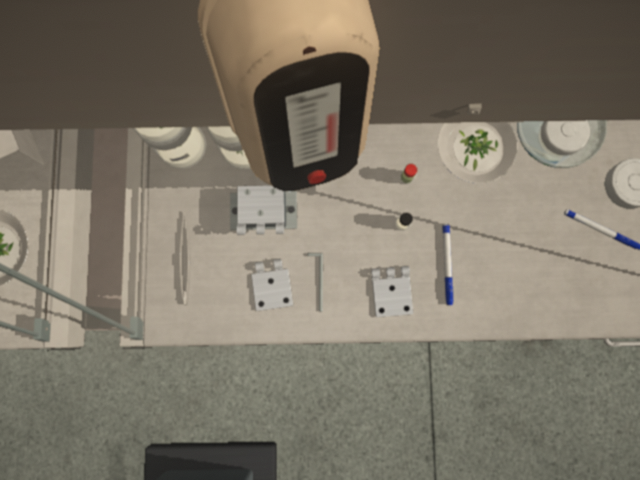

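The loose two-knuckle leaf is at top (272,290) and side (280,240). The spare is at top (392,295) and side (262,314), and the jamb is at top (262,208) and side (347,230). I'll zoom in and triangulate.

```bash
cat > h.py <<'E'
import cv2,numpy as np
from bench import *
P={c:camera_params(c) for c in("side","top")}
def proj(c,X):
    X=np.atleast_2d(X);M=np.array(P[c]["camera_from_world"]);q=X@M[:3,:3].T+M[:3,3]
    u=q@np.array(P[c]["K"]).T;return u[:,:2]/u[:,2:]
def cam(c):
    M=np.array(P[c]["camera_from_world"]);return -M[:3,:3].T@M[:3,3]
def tri(a,b): # side px, top px
    A=[]
    for c,p in(("side",a),("top",b)):
        Q=np.array(P[c]["K"])@np.array(P[c]["camera_from_world"])[:3]
        A+=[p[0]*Q[2]-Q[0],p[1]*Q[2]-Q[1]]
    A=np.array(A);A/=np.linalg.norm(A[:,:3],axis=1)[:,None]
    x=np.linalg.lstsq(A[:,:3],-A[:,3],rcond=None);return x[0]
def onplane(c,p,z):
    M=np.array(P[c]["camera_from_world"]);d=M[:3,:3].T@np.linalg.solve(np.array(P[c]["K"]),[p[0],p[1],1]);o=cam(c)
    return o+d*(z-o[2])/d[2]
def crop(im,c,r,w,h,s):
    return cv2.resize(im[r:r+h,c:c+w],None,fx=s,fy=s,interpolation=cv2.INTER_CUBIC)
E
python3 - <<'E'
from h import *
print(cam("side"),cam("top"))
S=cv2.imread("pics/side0.png");T=cv2.imread("pics/top0.png")
a=crop(T,225,175,90,140,4); b=crop(S,250,195,125,66,6)
cv2.imwrite("pics/cropT.png",a);cv2.imwrite("pics/cropS.png",b)
for n,s,t in(("leaf",(277.8,244.2),(272.9,290.4)),("lbore",(299.2,235.2),(270.1,263.3)),("jbore",(331.3,216.2),(258.7,230)),("spare",(260.2,315.6),(393.4,298.4)),("jamb",(348.2,239.4),(263.4,212.1))):
    x=tri(s,t);print(n,x.round(4),(proj("side",x)-s).round(1),(proj("top",x)-t).round(1))
E
```

```text
[ 0.63838928 -1.00021819  0.60085087] [ 0.48892406 -0.31603511  0.91616146]
leaf [ 0.5457 -0.2355 -0.0078] [[ 1.4 -0.2]] [[0.3 1.6]]
lbore [ 0.5871 -0.2332  0.0137] [[ 1.7 -0.3]] [[0.4 2. ]]
jbore [ 0.6411 -0.2179  0.0473] [[-1.   0.2]] [[-0.2 -1.2]]
spare [ 5.327e-01 -4.297e-01 -2.000e-04] [[-0.8  0.1]] [[-0.2 -0.8]]
jamb [ 0.6773 -0.2203 -0.0034] [[ 0.3 -0.1]] [[0.  0.4]]
```

View pics/cropT.png

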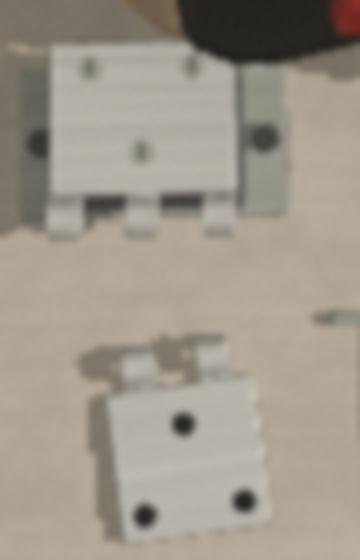

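View pics/cropS.png

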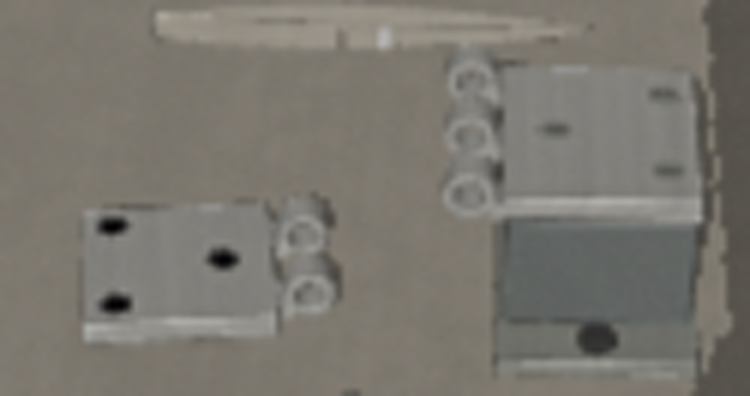

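```bash
cat > fit.py <<'E'
from h import *
from scipy.optimize import least_squares
def fit(x0,feats,zfix=None):
    # feats: cam, local pt(mm), px ; NaN = unused
    def pose(p,l):
        c,s=np.cos(p[3]),np.sin(p[3]);l=np.array(l)/1000.
        return np.array([p[0]+c*l[0]-s*l[1],p[1]+s*l[0]+c*l[1],(p[2] if zfix is None else zfix)+l[2]])
    f=lambda p:np.nan_to_num(np.concatenate([proj(c,pose(p,l))[0]-px for c,l,px in feats]))
    r=least_squares(f,x0,loss="soft_l1",x_scale=[.01,.01,.01,.1]);return r.x,f(r.x).reshape(-1,2)
un=lambda off,s,p:(np.array(p,float)+.5)/s-.5+np.array(off)
E
cat > m1.py <<'E'
from fit import *
t=lambda *p:un((225,175),4,p); s=lambda *p:un((250,195),6,p); n=np.nan
L=[("side",(-30,-30,8),s(84,325)),("side",(30,-30,8),s(275,318)),("side",(-30,30,8),s(84,212)),("side",(30,30,8),s(266,206)),
("side",(40,-21,8),s(312,293)),("side",(40,9,8),s(302,235)),
("top",(30,30,8),t(108,394)),("top",(30,-30,8),t(257,378)),("top",(-30,30,8),t(125,542)),("top",(-30,-30,8),t(271,519))]
J=[("side",(-30,-36,53),s(499,205)),("side",(30,-36,53),s(698,203)),("side",(30,36,53),s(690,72)),("side",(-30,36,53),s(497,68)),
("side",(-40,24,53),s(471,82)),("side",(-40,-6,53),s(469,137)),("side",(-40,-36,53),s(468,194)),
("top",(-30,36,53),t(50,195)),("top",(-30,-36,53),t(236,192)),("top",(30,36,53),t(52,46)),
("top",(-40,30,61),t(66,n)),("top",(-40,0,61),t(142,n)),("top",(-40,-30,61),t(219,n))]
if __name__=="__main__":
  for nm,x0,F in(("leaf",[.546,-.235,0,.15],L),("jamb",[.68,-.22,0,0],J)):
    for z in(None,0.):
        p,r=fit(x0,F,z);print(nm,p.round(4));print(r.round(1).tolist())
  for c in("side","top"):
    for nm,x0,F in(("leaf",[.546,-.235,0,.15],L),("jamb",[.68,-.22,0,0],J)):
      print(c,nm,fit(x0,[f for f in F if f[0]==c],0.)[0].round(4))
E
python3 m1.py
```

```text
leaf [ 0.5477 -0.2353 -0.0017  0.1122]
[[0.3, -0.0], [1.2, -0.2], [0.5, -0.8], [1.3, -0.9], [0.2, 0.8], [1.0, 0.6], [0.1, 1.1], [-0.3, 0.2], [-0.0, 1.3], [0.8, 2.1]]
leaf [ 0.5477 -0.236   0.0009  0.1094]
[[0.2, -0.6], [1.1, -0.7], [0.4, -1.3], [1.3, -1.4], [0.2, 0.3], [1.0, 0.2], [0.4, 0.9], [0.1, 0.2], [0.2, 1.2], [1.1, 2.1]]
jamb [ 0.6769 -0.2217 -0.002  -0.0052]
[[0.4, -1.2], [0.8, 0.3], [0.7, -0.5], [1.4, -0.8], [0.3, 0.2], [0.2, 0.3], [0.0, 0.5], [0.4, 1.6], [0.1, 1.7], [0.3, 1.2], [-0.6, 0.0], [-0.1, 0.0], [0.2, 0.0]]
jamb [ 0.6769 -0.2225  0.7147 -0.0072]
[[0.4, -1.8], [0.8, -0.3], [0.8, -1.1], [1.4, -1.5], [0.3, -0.4], [0.2, -0.4], [-0.1, -0.2], [0.6, 1.3], [0.5, 1.6], [0.6, 0.9], [-0.3, 0.0], [0.2, 0.0], [0.5, 0.0]]
side leaf [ 0.5465 -0.2379  0.0023  0.1321]
side jamb [ 0.6759 -0.2247  0.      0.0042]
top leaf [ 0.5494 -0.2353  0.      0.107 ]
top jamb [ 0.679  -0.2217  0.0007  0.0018]
```

```bash
cat >> h.py <<'E'
def q(psi): return [np.cos(psi/2),np.sin(psi/2),0,0]
def st(tag=""): print(tag,"t",round(read_time_s(),2),"p",np.round(read_eef_pos(),4),"F",np.round(read_ft_force(),1),"gap",round(read_finger_gap(),4),"g",round(read_grasp_force(),1),flush=True)
E
python3 - <<'E'
from h import *
print(inverse_kinematics([.548,-.2363,.12],q(.115)))
st()
move_ptp([.548,-.2363,.12],q(.115)); st("above")
move_gripper(.073); st("preshape")
movel([.548,-.2363,.035],speed=.1); st("low")
for c in("side","top"): cv2.imwrite(f"pics/{c}1.png",read_camera(c)[:,:,::-1])
a=crop(cv2.imread("pics/side1.png"),220,150,170,120,4);cv2.imwrite("pics/c1.png",a)
E
```

```text
[ 0.46289581  0.43596913 -0.15209356  1.82479277  0.08263432  0.88693324
 -1.18323578]
 t 0.7 p [ 0.2483 -0.6007  0.2503] F [1.  0.  0.1] gap 0.0853 g 0.0
above t 2.48 p [ 0.5476 -0.2383  0.1203] F [ 0.6 -0.1  0.9] gap 0.0855 g 0.0
preshape t 2.77 p [ 0.5478 -0.2372  0.1201] F [0.  0.3 0.6] gap 0.073 g 0.0
low t 3.77 p [ 0.5487 -0.2366  0.0357] F [ 0.4  0.3 -0. ] gap 0.073 g 0.0
```

View pics/c1.png

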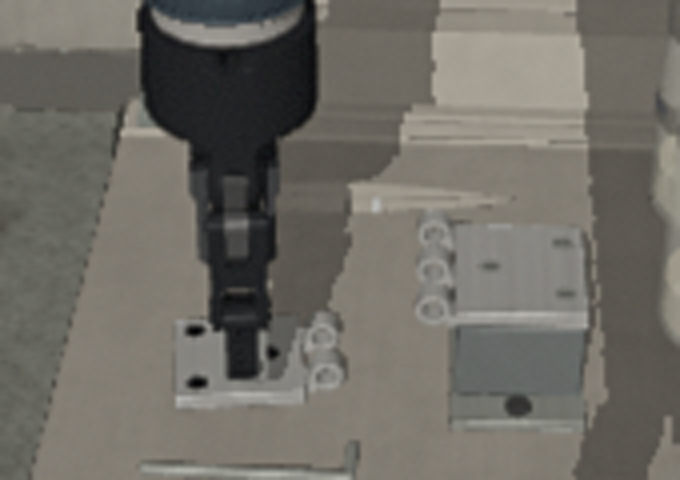

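View pics/top1.png

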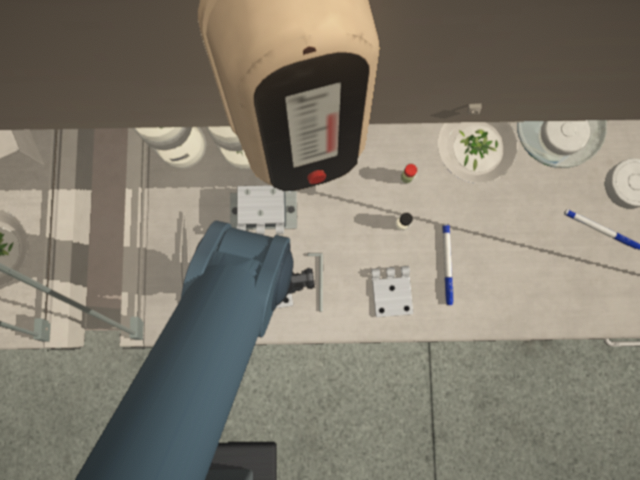

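The side view shows the fingers straddling the leaf, with the near fingertip at crop (243,377) outside the plate's near edge. The top view shows the wrist hiding the leaf, and the hanging device is clear of the arm. Next I'll descend until the tips touch.

Run:
```python
from h import *
x,y=.5478,-.2363
movel([x,y,.022],speed=.05);st()
f0=read_ft_force()[2]; z=.022
while z>.006:
    z-=.0015; movel([x,y,z],speed=.03); f=read_ft_force()[2]
    if abs(f-f0)>3: break
st("z%.4f"%z)
```

```text
t 4.28 p [ 0.5472 -0.2361  0.0213] F [-0.4 -0.2  0.2] gap 0.0732 g 0.0
z0.0085 t 6.53 p [ 0.5482 -0.2365  0.0105] F [-3.7  0.6 11.9] gap 0.0727 g 6.1
```

Run:
```python
from h import *
x,y=.5478,-.2363
movel([x,y,.0160],speed=.05);st()
move_gripper(.062);st("62")
cv2.imwrite("pics/side2.png",read_camera("side")[:,:,::-1])
move_gripper(.05,50);pause(.3);st("grip")
cv2.imwrite("pics/side3.png",read_camera("side")[:,:,::-1])
print(read_tcp_rot())
movel([x,y,.030],speed=.05);st("lift")
pause(.2)
cv2.imwrite("pics/side4.png",read_camera("side")[:,:,::-1])
a=[crop(cv2.imread(f"pics/side{k}.png"),255,215,60,45,6) for k in(2,3,4)]
a.append(crop(cv2.imread("pics/side0.png"),255,215,60,45,6))
cv2.imwrite("pics/c4.png",np.vstack([np.hstack([a[3],a[0]]),np.hstack(a[1:3])]))
```

```text
t 6.83 p [ 0.548  -0.2364  0.0161] F [-0.2  0.5 -0.5] gap 0.0732 g 0.0
62 t 7.1 p [ 0.5474 -0.2362  0.0155] F [-0.1 -0.1  0.3] gap 0.0618 g 0.0
grip t 7.67 p [ 0.548  -0.2364  0.0162] F [-1.1 -0.5  1.3] gap 0.0585 g 53.8
[9.98347447e-01 5.74657941e-02 2.26535540e-04 7.62981529e-05]
lift t 8.15 p [ 0.548  -0.2364  0.0304] F [-0.7 -0.4 -0.5] gap 0.058 g 53.6
```

View pics/c4.png

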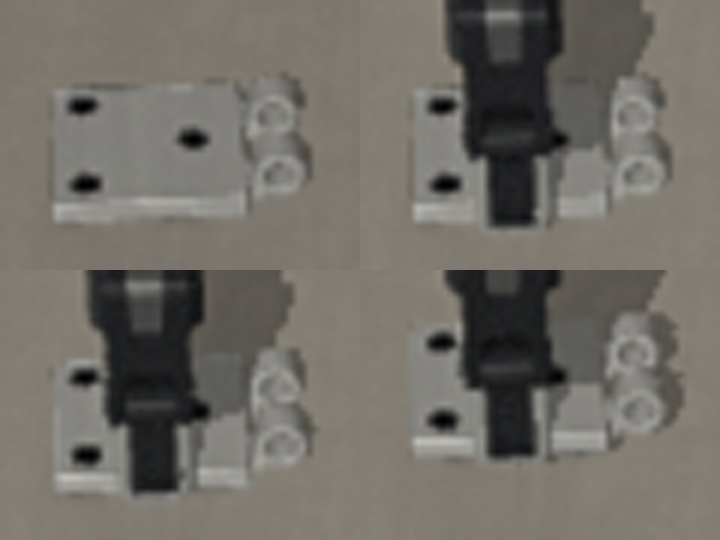

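The leaf is gripped level and held; the bore faces shifted by less than 0.3 px during the grip. I'll go to a standoff 30 mm in front of the gaps at final height and check alignment there.

Run:
```python
from h import *
movel([.548,-.2364,.0612],speed=.08)
movel([.5675,-.2230,.0612],q(0.),speed=.08);pause(.3);st("standoff");print(read_tcp_rot())
for c in("side","top"): cv2.imwrite(f"pics/{c}5.png",read_camera(c)[:,:,::-1])
for c in("side","top"):
  read_camera(c)
  for n in("leaf_bore","jamb_bore"): print(c,n,[(np.round(d["at"],1).tolist(),round(d["confidence"],2)) for d in tip_of(c,n)[:3]])
a=crop(cv2.imread("pics/side5.png"),270,190,100,60,8);b=crop(cv2.imread("pics/top5.png"),220,180,80,80,6)
cv2.imwrite("pics/c5.png",a)
cv2.imwrite("pics/c5t.png",b)
```

```text
standoff t 9.68 p [ 0.5669 -0.2237  0.0611] F [ 0.  -0.1 -0.3] gap 0.0583 g 53.6
[ 9.99999867e-01 -4.26458657e-04 -2.72835469e-04  9.92940568e-05]
side leaf_bore [([308.9, 215.7], 0.64)]
side jamb_bore [([327.7, 215.5], 0.57)]
top leaf_bore []
top jamb_bore []
```

View pics/c5.png

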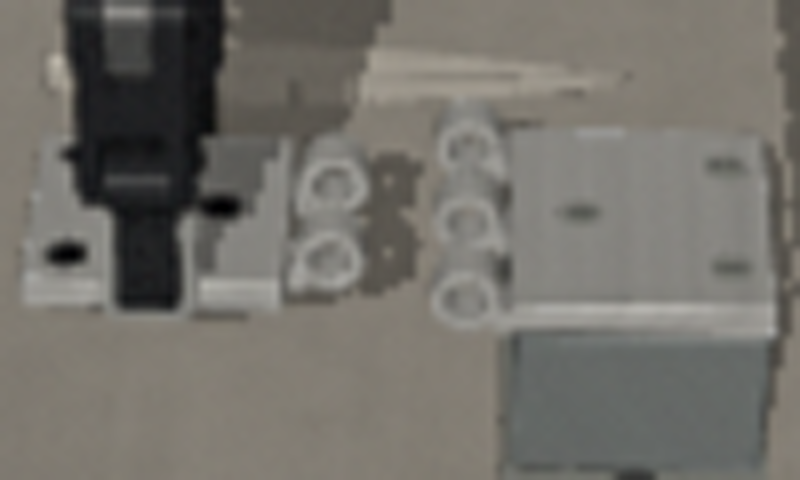

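Run:
```python
from fit import *
s=lambda *p:un((270,190),8,p)
J=[("side",(-40,24,53),s(470,147)),("side",(-40,-6,53),s(467,222)),("side",(-40,-36,53),s(465,298)),
("side",(-30,-36,53),s(512,303)),("side",(30,-36,53),s(775,303)),("side",(30,36,53),s(762,132)),("side",(-30,36,53),s(510,128))]
L=[("side",(40,9,8),s(335,183)),("side",(40,-21,8),s(328,258)),("side",(-30,-30,8),s(22,278)),("side",(30,-30,8),s(284,280))]
for F,x0,z in((J,[.677,-.223,0,0],0.),(J[:3],[.677,-.223,0,0],0.),(L,[.567,-.223,0,0],.045),(L[:2],[.567,-.223,0,0],.045)):
    p,r=fit(x0,F,z);print(p.round(4),r.round(1).tolist())
# finer ring localisation: gray centroid / correlation of a jamb ring with leaf rings
im=cv2.cvtColor(cv2.imread("pics/side5.png"),cv2.COLOR_BGR2GRAY).astype(np.float32)
big=cv2.resize(im[190:250,270:370],None,fx=8,fy=8,interpolation=cv2.INTER_CUBIC)
for (u,v) in((470,147),(467,222),(465,298)):
    T=big[v-34:v+34,u-34:u+10]
    for (a,b) in((335,183),(328,258),(470,147),(467,222),(465,298)):
        R=cv2.matchTemplate(big[b-46:b+46,a-46:a+22],T,cv2.TM_CCOEFF_NORMED);_,m,_,l=cv2.minMaxLoc(R);print((u,v),'->',(a+l[0]-12,b+l[1]-12),round(m,2))
```

```text
[ 0.6766 -0.223  -0.      0.0079] [[-0.3, 0.2], [-0.1, 0.1], [-0.0, 0.3], [-0.3, -0.2], [0.4, 0.7], [0.2, -0.6], [0.1, -0.9]]
[ 6.769e-01 -2.227e-01  7.000e-04 -4.000e-04] [[-0.0, 0.0], [0.0, -0.1], [-0.0, 0.1]]
[ 0.5658 -0.2247  0.      0.0238] [[-0.2, -0.1], [0.4, 0.0], [-0.4, -0.1], [0.2, 0.1]]
[ 0.5658 -0.2235 -0.     -0.0088] [[0.0, -0.0], [-0.0, 0.0]]
(470, 147) -> (334, 182) 0.84
(470, 147) -> (329, 257) 0.77
(470, 147) -> (470, 147) 1.0
(470, 147) -> (468, 221) 0.87
(470, 147) -> (465, 298) 0.81
(467, 222) -> (332, 184) 0.8
(467, 222) -> (329, 257) 0.79
(467, 222) -> (468, 149) 0.88
(467, 222) -> (467, 222) 1.0
(467, 222) -> (464, 299) 0.91
(465, 298) -> (332, 183) 0.76
(465, 298) -> (330, 256) 0.81
(465, 298) -> (469, 147) 0.82
(465, 298) -> (467, 221) 0.91
(465, 298) -> (465, 298) 1.0
```

View pics/c5t.png

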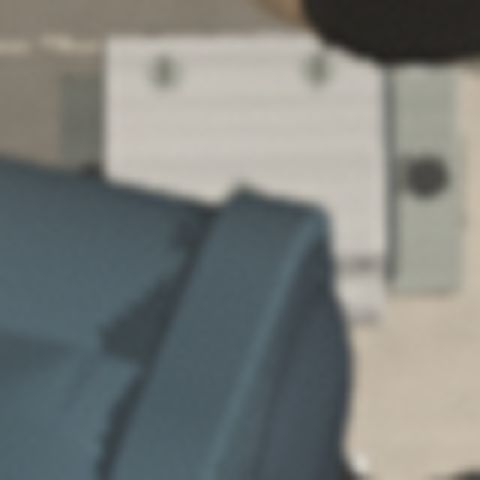

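The top view is blocked by the wrist. The side view shows the leaf rings at crop (335,183) and (328,258), midway between the jamb rings at (470,147), (467,222) and (465,298). Now I'll slide in about 30.5 mm with a +0.5 mm y correction.

Run:
```python
from h import *
print(np.mean([read_eef_pos() for _ in range(20)],0).round(4))
for x in(.5775,.588,.598):
    movel([x,-.2225,.0612],q(0.),speed=.04);st()
    if np.abs(read_ft_force()).max()>6: print("contact");break
pause(.3);print(np.mean([read_eef_pos() for _ in range(20)],0).round(4),np.mean([read_ft_force() for _ in range(10)],0).round(2))
cv2.imwrite("pics/side6.png",np.mean([read_camera("side")[:,:,::-1] for _ in range(4)],0).astype(np.uint8))
cv2.imwrite("pics/c6.png",crop(cv2.imread("pics/side6.png"),295,192,80,60,10))
```

```text
[ 0.5675 -0.223   0.0613]
 t 10.48 p [ 0.5781 -0.2223  0.0613] F [-0.1 -0.5 -1. ] gap 0.0582 g 53.6
 t 10.9 p [ 0.5884 -0.2223  0.0612] F [ 0.5 -0.2  0.2] gap 0.0584 g 53.6
 t 11.3 p [ 0.5984 -0.2224  0.0613] F [ 0.9 -0.3 -0.8] gap 0.0581 g 53.6
[ 0.5978 -0.2226  0.0612] [-0.61  0.56 -1.73]
```

View pics/c6.png

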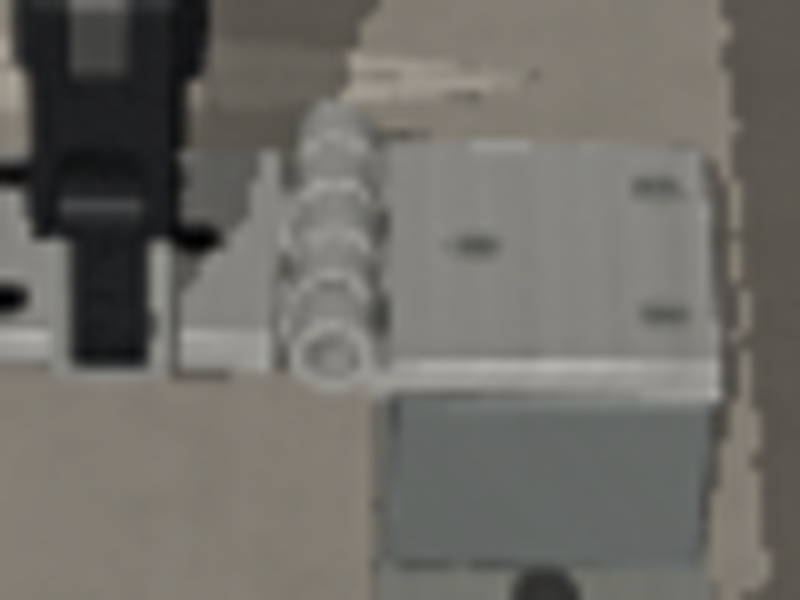

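The five rings line up in the side view at near-equal spacing, around column 332 and rows 140, 185, 235, 280 and 325. There is no contact force beyond the leaf's weight, so I'm handing it in.

```bash
python3 -c "
from h import *
st(); print(sign_off())"
```

```text
t 11.8 p [ 0.598  -0.2225  0.0612] F [-0.3  0.4 -0.5] gap 0.0585 g 53.6
the job is handed in; nothing more can be done
None
```

I handed the job in at 11.8 s: the two-knuckle leaf is held level in the gripper with its knuckles in the jamb leaf's gaps and no sign of it pressing on the jamb; the side camera shows all five holes lined up, but the wrist blocked the top camera, so that rests on one view.

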